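# Prove the pump's breaker, then hold the pump head open

### The job

Get the tubing pump ready for its tube. First prove its earth-leakage breaker: press the test button so that the lever drops, then lift the lever back up until it stays up by itself. Then swing the pump's spring-loaded pressure arm away from the rollers all the way to its stop and finish while still holding it there, ready for a colleague to lay the tube in; leave the jar, beaker and tube rack where they stand.

Things in the scene. Friction and masses are not known exactly. Their poses are not given: they have to be found in the camera images.
- pump: Bench peristaltic pump: fixed white box, 200 x 170 mm (x, y), aluminium deck on top at 90 mm height. Origin: centre of its underside; x points away from its control panel (which looks to the robot at yaw 0), y left, z up. On the deck: arm pivot at (20, -55) mm, stop pin (30 mm above the deck) at (62, -35), two tube guides (20 mm above it) at (-78, +-30), and the rotor.
- rotor_top (a point): Centre of the top of the roller rotor, 136 mm above the bench, at (-30, 0) mm in the pump's frame. The rotor is 64 mm across and turns freely; the shut pressure arm lies against its far side.
- press_arm (a joint): Swing of the pressure arm about its upright pivot, rad: 0 = sprung shut on the rollers (start), 0.85 = fully open on its stop. Opening is clockwise from above: at pump yaw 0 the free end points left (+y) and swings away from the robot (+x). It springs back when let go; holding takes about 5 N at the post when shut, 10 N at the stop.
- finger_post (a point): Centre of the top of the steel finger post at the arm's free end: upright, round, 14 mm thick (collar 19 mm thick at its foot, 5 mm high), 41 mm tall above the arm, top 155 mm above the bench, 120 mm from the pivot axis. The arm is a bar 14 mm wide, its top 114 mm above the bench: fingers can reach down to it. The post may be gripped (it can turn in the fingers) or pushed.
- pivot_axis (a point): Point on the pressure arm's vertical pivot axis at the height of the arm's top; does not move when the arm swings.
- outlet_box: Fixed grey bench outlet box, 170 x 150 mm (x, y), with a lid sloping 18 degrees (0.31 rad), low side to the robot at yaw 0 (52 mm) and high side away from it (about 103 mm). Origin: centre of its underside; x points to the high side. A plug stands out 40 mm from its left (+y) side.
- breaker: White moulded-case breaker on the sloping lid, 125 x 100 x 16 mm (x, y, z). Origin: centre of its underside, on the lid; x points up the slope, y left, z square out of the face, which lies at z = 16 mm. The lever swings in the x-z plane about an axis along y at (0, 0, 6) mm; the test button is at (0, -36) mm.
- breaker_lever (a joint): Breaker lever, rad: 0 = on, leaning 0.45 rad up the slope, latched (start); 0.9 = dropped, leaning 0.45 rad down the slope. A light spring (about 1 N at the tip) drops it when the test button trips the latch. Lifted hard up against its end stop (-0.07; the last part takes about 3 N at its tip, 6 N near its foot) the latch catches and it stays near 0. It cannot be pulled down while latched.
- lever_tip (a point): Middle of the tip of the black breaker lever, a flat bar 20 mm wide (y) and 10 mm thick, tip 43 mm from its axis, so that it stands about 29 mm out of the breaker's face at either end of its swing.
- test_button (a joint): Travel of the test button into the breaker, m: 0 = out, 0.006 = fully in. It springs back; it takes about 3 N to start it and 3.5 N to push it fully in, and trips the lever at about 2 to 4 mm.
- button_top (a point): Centre of the top of the round grey test button, 15 mm across, standing 9 mm out of the breaker's face; it slides square to the face (pushing straight down also works).
- reagent_jar: Bystander: amber jar 54 mm across, 85 mm tall; origin under its centre.
- beaker: Bystander: glass beaker 60 mm across, 85 mm tall; origin under its centre.
- tube_rack: Bystander: red test-tube rack 64 x 200 mm with capped tubes, 100 mm tall; origin under its centre.

How it is judged:
On the way, in this order (a step that is already met when the one before it is completed fails the run):
1. the test button is pressed and the lever has dropped (value of joint breaker_lever above 0.7 rad), for 0.1 s.
2. the lever is lifted back up and stays latched with the robot off it (value of joint breaker_lever below 0.1 rad and contact force between each of the fingers, the arm and breaker_lever below 0.2 N), for 0.2 s.
At the end, for the whole second after the job is handed in: The robot is still holding the pressure arm open within 0.05 rad of its stop (above 0.80 rad), with more than 3 N on it and nothing else propping it; the breaker lever is latched up (below 0.1 rad) and the test button is out; jar, beaker and rack stand within 20 mm of where they were (value of joint press_arm above 0.8 rad and contact force between any of the fingers, the arm and press_arm above 3 N and value of joint breaker_lever below 0.1 rad and value of joint test_button below 0.0015 m and distance of each of reagent_jar, beaker, tube_rack from where it was at the start of the episode below 0.02 m and contact force between press_arm and reagent_jar below 0.2 N and contact force between press_arm and beaker below 0.2 N and contact force between press_arm and tube_rack below 0.2 N); the arm keeps its last pose, push and grip.
It fails at once if the jar, beaker or tube rack is tipped or pushed away (angle between any of reagent_jar, beaker's own z axis and vertical above 0.4 rad or angle between tube_rack's own z axis and vertical above 0.3 rad or distance of any of reagent_jar, beaker, tube_rack from where it was at the start of the episode above 0.03 m).
It also fails if it takes over 51 s, if anything falls off the work surface, if the arm or the gripper's body presses on something with over 40 N, if the wrist force passes 120 N, or if a joint passes its speed limit or range.

### The arm

A 6-joint arm with a two-finger parallel gripper is mounted at the origin on the work surface. World frame = base frame: x ahead of the robot, y to its left, z up, the work surface at z = 0. Lengths are in m, angles in rad, forces in N, time in s.
With the tool pointing down it reaches from about 0.375 to 0.925 m from the base axis. Payload 5.7 kg.
Tool frame: the origin (TCP) lies midway between the tips of the shut fingers; the grasp point (between the pads) lies 19 mm behind it; z points along the fingers, y is the line along which they close (so a half turn about z gives the same grasp; the last joint's range is limited). The gripper opens to 88 mm and grips with 3 to 60 N. Pads are 20 mm wide; open, the fingers measure 115 mm over their backs; the gripper's body (75 mm by 178 mm) begins 61 mm behind the grasp point.
Start: joints at [1.055, 0.359, 1.51, -0, 1.272, -0.115], TCP at [0.234, 0.552, 0.223] pointing down, gripper open.
Joint ranges: [-2.97, 2.97], [-1.01, 2.36], [0.21, 2.38], [-0.96, 4.11], [0.2, 2.71], [-2.98, 2.98]. Speed limits (rad/s): [2.39, 2.39, 3.14, 3.14, 3.14, 3.14].

### API

Orientations are given as a unit quaternion [x, y, z, w].
In Python, from bench import move_ptp, servo_line, goto_joints, move_gripper, sleep, inverse_kinematics, capture, PlanningError, close_job, spot_in, silhouettes, current_clock, current_joint_pos, current_qvel, current_joint_torque, current_position, current_orientation, current_force, current_torque, current_finger_gap, current_grip_force gives the robot as it stands. Calls block until the motion is done:
- move_ptp(position, orientation): joint-space move of the TCP to a pose.
- servo_line(position, orientation=None, rate=0.15, contact_N=None): straight line of the TCP; orientation=None keeps the orientation; rate is the mean speed in m/s. With contact_N (N) it stops when the force on the tool has changed by that much, and returns True; else False.
- goto_joints(angles): joint-space move.
- move_gripper(opening): finger opening in m; the grip force is fixed at half the most; returns when the fingers have stopped.
- sleep(seconds).
- inverse_kinematics(position, orientation): joint angles nearest the present ones, or None.
- capture(name): name is "scene" or "top"; returns a dict with "image" (420x560x3 uint8, blue, green, red), "range_z" (420x560 float32, m along the optical axis (not along the pixel's ray), 0 where there is no reading), "intrinsics" (3x3 intrinsics, pixels), "R" (3x3) and "t" (3): a world point X has camera coordinates R X + t. Camera axes: x right, y down, z forward; pixel columns grow to the right and rows downward; lengths in m; the calibration is good to about 2 mm. A picture is of the moment at which its call begins.
A pose or a line that the arm cannot do raises PlanningError and nothing moves.
- close_job(): hands the job in; it is judged then, once.
Trained networks look in the newest picture that a camera, given by its name, has taken for a name from the list of things; names that differ only in an ending like _2 or _b are one class to them, and where a whole thing is asked for, a point or a joint stands for the part that bears it (a point fixed in the world has none). Each returns a list of dicts, best first, with "conf" (0 to 1); they miss things now and then, are a little off and sometimes report something else, mostly with a low value. They report only what shows in the picture. A call takes as long as a camera call.
- spot_in(camera, query): "xy" ([column, row] in pixels, amid what is visible of it).
- silhouettes(camera, query): "region" (420x560 bool, what is visible of it) and "xy" ([column, row] in pixels, amid what is visible of it).
Readings, each from a call of its own:
- current_clock(): time.
- current_joint_pos(): joint angles.
- current_qvel(): joint speeds.
- current_joint_torque(): joint torques, N m.
- current_position(): TCP position.
- current_orientation(): TCP orientation.
- current_force(): force on the tool from outside, world axes, zero at the start.
- current_torque(): the same for the moment, N m.
- current_finger_gap(): finger opening in m.
- current_grip_force(): force on a finger pad.
Only numpy, scipy, OpenCV 4.12 (cv2) and the standard library are available. Lean on these libraries where they do the work, as an engineer would, in place of code of your own. Each camera call takes 0.05 s, during which the arm holds its last target. There are 200 camera calls.

## Working session

There is one attempt and no reset: what is moved stays moved. The work goes in short steps, each a Python script; the robot and the scene stay as the last script left them, time stands still between calls to the robot, and variables do not carry over. Pictures are saved under pics/ and viewed, at most 10 in all, crops included, and the job is handed in when it is done.

```bash
mkdir -p pics
cat > h.py <<'E'
import numpy as np, cv2
from bench import *
def world(c,uv,z=None,win=1):
    u,v=int(round(uv[0])),int(round(uv[1]))
    if z is None:
        w=c["range_z"][max(0,v-win):v+win+1,max(0,u-win):u+win+1]; w=w[w>0]
        z=np.median(w) if w.size else np.nan
    p=np.linalg.inv(c["intrinsics"])@np.array([uv[0],uv[1],1])*z
    return c["R"].T@(p-c["t"])
def cloud(c,m):
    v,u=np.nonzero(m&(c["range_z"]>0)); z=c["range_z"][v,u]
    p=np.linalg.inv(c["intrinsics"])@np.stack([u,v,np.ones_like(u)])*z
    return (c["R"].T@(p-c["t"][:,None])).T
def proj(c,X):
    p=c["intrinsics"]@(c["R"]@np.asarray(X)+c["t"]); return p[:2]/p[2]
E
python3 - <<'E'
from h import *
np.set_printoptions(precision=4,suppress=True)
for n in ["scene","top"]:
    c=capture(n); cv2.imwrite(f"pics/{n}0.png",c["image"]); np.save(f"{n}0.npy",c,allow_pickle=True)
    print(n,"campos",-c["R"].T@c["t"])
    for q in ["finger_post","rotor_top","pivot_axis","lever_tip","button_top"]:
        for d in spot_in(n,q)[:2]: print(q,round(d["conf"],2),d["xy"],world(c,d["xy"]))
    for q in ["pump","outlet_box","breaker","reagent_jar","beaker","tube_rack"]:
        for d in silhouettes(n,q)[:1]:
            P=cloud(c,d["region"]); P=P[P[:,2]>.01]; top=P[P[:,2]>np.percentile(P[:,2],98)-.01] if len(P) else P
            r=cv2.minAreaRect(P[:,:2].astype(np.float32)) if len(P) else None
            print(q,round(d["conf"],2),d["xy"],len(P),"med",np.median(P,0) if len(P) else 0,"rect",r,"ztop",P[:,2].max() if len(P) else 0)
            np.save(f"{n}_{q}.npy",P)
print(current_clock())
E
```

```text
scene campos [1.0392 0.279  0.8938]
finger_post 0.93 [394.8, 268.1] [0.5732 0.2126 0.1137]
rotor_top 0.76 [399.0, 251.0] [0.543  0.2026 0.1284]
pivot_axis 0.89 [391.7, 268.9] [0.5791 0.2086 0.1151]
pump 0.67 [386.7, 275.2] 8408 med [0.588  0.2073 0.09  ] rect ((0.5574539303779602, 0.2008756399154663), (0.17038783431053162, 0.22338666021823883), 86.93120574951172) ztop 0.15748942404038502
outlet_box 0.73 [245.7, 186.8] 4590 med [ 0.5804 -0.1704  0.0832] rect ((0.5381197333335876, -0.1790204644203186), (0.18007402122020721, 0.19440804421901703), 8.35471248626709) ztop 0.12954238938927937
breaker 0.6 [243.9, 171.4] 1578 med [ 0.5448 -0.1919  0.1005] rect ((0.5356943607330322, -0.20651528239250183), (0.12548251450061798, 0.117666095495224), 8.021541595458984) ztop 0.12954238938927937
reagent_jar 0.96 [322.4, 255.7] 782 med [0.6075 0.0741 0.0756] rect ((0.5978950262069702, 0.06986032426357269), (0.05058979615569115, 0.051578588783741), 65.59959411621094) ztop 0.08887670629391636
beaker 0.78 [188.8, 167.4] 677 med [ 0.595  -0.3243  0.0636] rect ((0.6075946092605591, -0.3102056682109833), (
[... 1150 characters left out ...]
17895508), (0.12650565803050995, 0.10606305301189423), 6.315409183502197) ztop 0.12863203044317117
reagent_jar 0.65 [236.8, 212.8] 375 med [0.5933 0.0636 0.0844] rect ((0.5935454964637756, 0.06575505435466766), (0.05020768567919731, 0.05006077513098717), 28.599933624267578) ztop 0.0906980465017643
beaker 0.63 [392.2, 218.6] 361 med [ 0.5926 -0.3415  0.0604] rect ((0.5914697647094727, -0.3263570964336395), (0.05794018879532814, 0.05632811784744263), 47.287899017333984) ztop 0.08926998264495745
tube_rack 0.62 [255.2, 144.9] 1941 med [0.7784 0.019  0.0608] rect ((0.7819985747337341, 0.018828898668289185), (0.19854094088077545, 0.0638878121972084), 88.24880981445312) ztop 0.10713980651591591
1.2
```

Run:
```python
import cv2,numpy as np
a=cv2.imread("pics/top0.png")[130:300,110:420]; b=cv2.imread("pics/scene0.png")[130:360,170:480]
a=cv2.resize(a,None,fx=2.5,fy=2.5,interpolation=3); cv2.imwrite("pics/a.png",a)
cv2.imwrite("pics/b.png",cv2.resize(b,None,fx=2.5,fy=2.5,interpolation=3))
```

```text
(no output)
```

View pics/a.png

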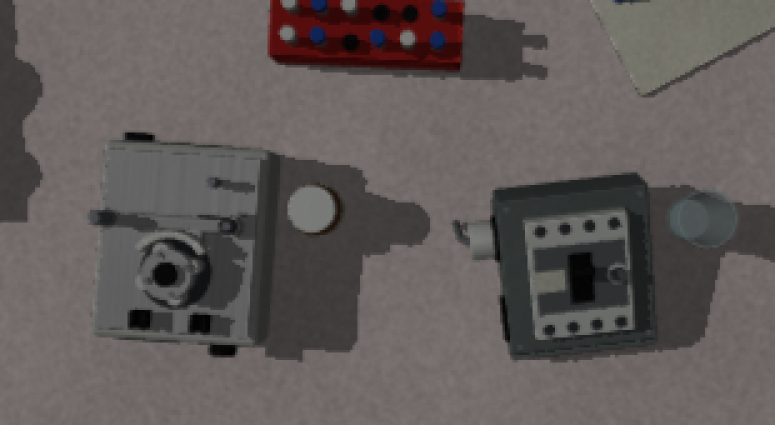

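View pics/b.png

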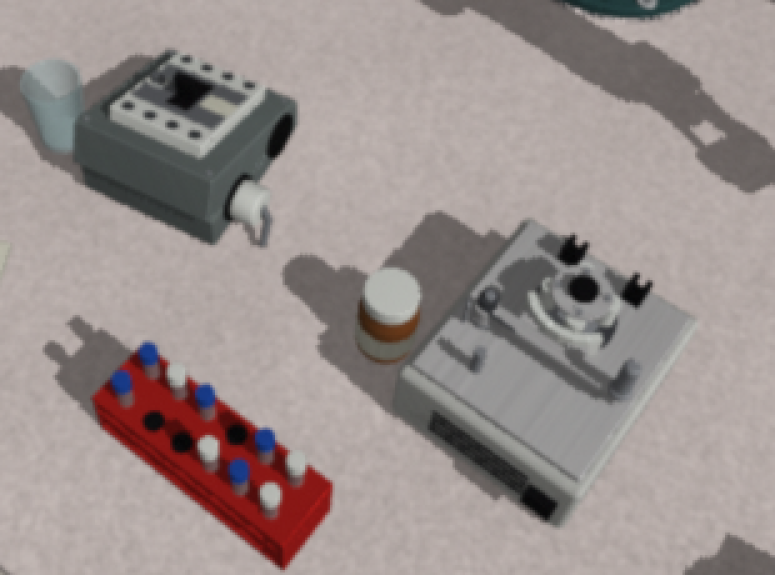

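The top view shows the pump at left (post at about px (150,217), rotor at (176,240)). The jar is right of it, and the breaker at right has its button at px (357,240), with the beaker beyond. Next I fit the poses.

```bash
cat > fit.py <<'E'
from h import *
np.set_printoptions(precision=4,suppress=True)
for n in ["top","scene"]:
    P=np.load(f"{n}_pump.npy"); D=P[abs(P[:,2]-.09)<.003]
    r=cv2.minAreaRect(D[:,:2].astype(np.float32)); print(n,"deck",r)
    T=P[P[:,2]>.145]; print(" post top n",len(T),T[:,:].mean(0) if len(T) else 0)
    T=P[(P[:,2]>.13)&(P[:,2]<.14)]; print(" rotor",len(T),(T.max(0)+T.min(0))/2)
    P=np.load(f"{n}_outlet_box.npy"); B=np.load(f"{n}_breaker.npy")
    # face plane: robust fit with known tilt
    A=B.copy()
    for _ in range(8):
        k=np.linalg.lstsq(np.c_[A[:,:2],np.ones(len(A))],A[:,2],rcond=None)[0]
        e=B[:,2]-np.c_[B[:,:2],np.ones(len(B))]@k; A=B[abs(e)<.004]
    g=np.hypot(*k[:2]); nrm=np.r_[-k[:2],1]/np.hypot(g,1)
    print(" face k",k,"tilt",np.arctan(g),"yaw from slope",np.arctan2(k[1],k[0]),len(A))
    x=np.r_[k[:2],g*g]; x/=np.linalg.norm(x); y=np.cross(nrm,x)
    q=np.c_[A@x,A@y].astype(np.float32); print(" face rect",cv2.minAreaRect(q))
    c=cv2.minAreaRect(q)[0]; o=x*c[0]+y*c[1]+nrm*np.median(A@nrm); print(" face centre",o)
    E=B[e>.02]; print(" lever pts",len(E),E.mean(0) if len(E) else 0, E[E[:,2].argmax()] if len(E) else 0)
    Q=P[abs(P[:,2]-np.c_[P[:,:2],np.ones(len(P))]@k+.0168)<.005]
    r=cv2.minAreaRect(Q[:,:2].astype(np.float32)); print(" lid",r)
E
python3 fit.py
```

```text
top deck ((0.5588611960411072, 0.1974121630191803), (0.16180890798568726, 0.18339134752750397), 86.50886535644531)
 post top n 28 [0.581  0.2627 0.1533]
 rotor 134 [0.5467 0.2011 0.1349]
 face k [ 0.3129  0.0399 -0.0637] tilt 0.30559148570066363 yaw from slope 0.12682220002561823 1734
 face rect ((0.5074305534362793, -0.26627808809280396), (0.12586188316345215, 0.10008178651332855), 0.8784347176551819)
 face centre [ 0.5319 -0.2006  0.0947]
 lever pts 37 [ 0.5384 -0.1995  0.1258] [ 0.5392 -0.1942  0.1286]
 lid ((0.5344032049179077, -0.19859947264194489), (0.16382545232772827, 0.1540408879518509), 7.696395397186279)
scene deck ((0.5584897994995117, 0.20071953535079956), (0.15521064400672913, 0.18272638320922852), 87.06389617919922)
 post top n 53 [0.5841 0.2648 0.1528]
 rotor 176 [0.5478 0.2073 0.1349]
 face k [ 0.3097  0.0412 -0.0618] tilt 0.3028017599872121 yaw from slope 0.13211395010095986 1175
 face rect ((0.5065836906433105, -0.2681672275066376), (0.12780125439167023, 0.10102275758981705), 0.4814833700656891)
 face centre [ 0.5321 -0.1998  0.0948]
 lever pts 45 [ 0.5396 -0.1987  0.1243] [ 0.5373 -0.2002  0.1295]
 lid ((0.5378342866897583, -0.19917939603328705), (0.16037891805171967, 0.15349753201007843), 7.517245292663574)
```

```bash
cat >> h.py <<'E'
from scipy.spatial.transform import Rotation as Ro
yb,sl=0.14,0.31
XB=np.array([np.cos(sl)*np.cos(yb),np.cos(sl)*np.sin(yb),np.sin(sl)])
NB=np.array([-np.sin(sl)*np.cos(yb),-np.sin(sl)*np.sin(yb),np.cos(sl)])
YB=np.cross(NB,XB); OB=np.array([.532,-.2002,.0948])-.016*NB
def bp(x,y,z): return OB+XB*x+YB*y+NB*z
def quat(z,x): return Ro.from_matrix(np.c_[x,np.cross(z,x),z]).as_quat()
def pick(p,cands):
    j0=np.array(current_joint_pos()); best=None
    for q in cands:
        j=inverse_kinematics(p,q)
        if j is not None and (best is None or abs(j-j0).max()<best[0]): best=(abs(j-j0).max(),q,j)
    return best
E
python3 - <<'E'
from h import *
np.set_printoptions(precision=4,suppress=True)
t0=current_clock()
b=pick(bp(0,-.036,.08),[quat(-NB,XB),quat(-NB,-XB)]); q=b[1]; print(b)
move_gripper(0)
move_ptp(bp(0,-.036,.075),q)
servo_line(bp(0,-.036,.030),q,rate=.1)
print(current_position(),bp(0,-.036,.030),current_force())
hit=servo_line(bp(0,-.036,.0165),q,rate=.02,contact_N=9)
p=current_position()-OB; print(hit,p@XB,p@YB,p@NB,current_force(),current_clock())
sleep(.15)
servo_line(bp(0,-.036,.06),q,rate=.12)
c=capture("top"); cv2.imwrite("pics/c.png",cv2.resize(c["image"][190:290,290:410],None,fx=5,fy=5,interpolation=3))
for d in spot_in("top","lever_tip")[:2]: print(d,world(c,d["xy"]))
P=cloud(c,np.ones((420,560),bool))-OB; L=np.c_[P@XB,P@YB,P@NB]
m=(abs(L[:,0])<.03)&(abs(L[:,1])<.012)&(L[:,2]>.03)&(L[:,2]<.055); print("lever",m.sum(),L[m].mean(0),current_clock()-t0)
E
```

```text
(np.float64(1.764433287456799), array([ 0.9856,  0.0691,  0.154 , -0.0108]), array([-0.7095,  0.2865,  1.8719,  0.3246,  0.8015,  0.5157]))
[ 0.5328 -0.2362  0.108 ] [ 0.5328 -0.2364  0.1081] [-0.1309 -0.7497  0.6337]
True 0.00040632068281633174 -0.036396839222858815 0.01766269443774891 [-1.9277  0.3464  6.1969] 6.7333
{'xy': [343.5, 249.3], 'conf': 0.55} [ 0.5115 -0.2024  0.1149]
lever 57 [-0.0128 -0.0003  0.0389] 6.2917
```

View pics/c.png

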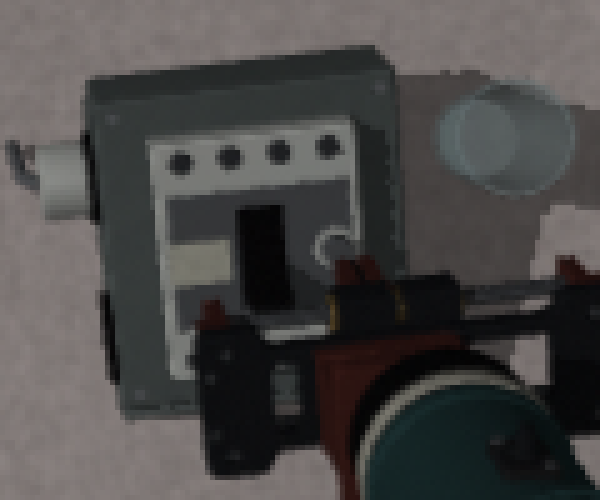

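The lever has dropped: its black bar now reaches down-slope, to crop px (268,300). Next I lift it.

Run:
```python
from h import *
np.set_printoptions(precision=4,suppress=True)
q=current_orientation()
def loc():
    p=current_position()-OB; return np.array([p@XB,p@YB,p@NB])
servo_line(bp(-.045,0,.062),q,rate=.15)
servo_line(bp(-.045,0,.031),q,rate=.1)
f0=current_force(); print(loc(),f0)
servo_line(bp(-.012,0,.031),q,rate=.06); print(current_force())
hit=servo_line(bp(.004,0,.031),q,rate=.03,contact_N=11)
print(hit,loc(),current_force()); sleep(.1)
servo_line(bp(-.045,0,.031),q,rate=.1); servo_line(bp(-.06,0,.075),q,rate=.15)
c=capture("top"); 
P=cloud(c,np.ones((420,560),bool))-OB; L=np.c_[P@XB,P@YB,P@NB]
m=(abs(L[:,0])<.03)&(abs(L[:,1])<.012)&(L[:,2]>.03)&(L[:,2]<.055); print("lever",m.sum(),L[m].mean(0))
c=capture("scene"); cv2.imwrite("pics/d.png",cv2.resize(c["image"][130:230,190:310],None,fx=5,fy=5,interpolation=3)); 
P=cloud(c,np.ones((420,560),bool))-OB; L=np.c_[P@XB,P@YB,P@NB]
m=(abs(L[:,0])<.03)&(abs(L[:,1])<.012)&(L[:,2]>.03)&(L[:,2]<.055); print("lever",m.sum(),L[m].mean(0),current_clock())
```

```text
[-0.0446 -0.0003  0.0307] [ 0.0387 -0.2899  0.83  ]
[-2.7852 -0.2029  1.9493]
True [-0.0009  0.0004  0.0305] [-5.3499 -4.0592  3.0334]
lever 38 [0.015  0.0004 0.0433]
lever 58 [0.0164 0.001  0.0405] 10.9083
```

View pics/d.png

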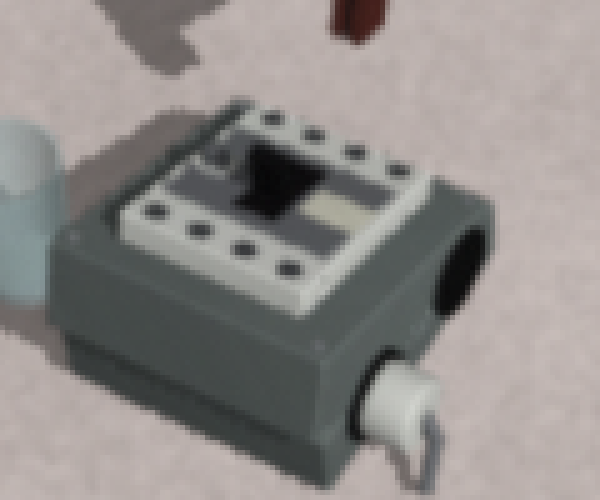

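Lever is latched with the gripper clear. Next is the pressure arm.

Run:
```python
from h import *
np.set_printoptions(precision=4,suppress=True)
A=np.array([.575,.1445]); yp=-.055
def post(phi,z=.125):
    a=np.pi/2+yp-phi; return np.r_[A+.12*np.array([np.cos(a),np.sin(a)]),z]
p=current_position(); servo_line([p[0],p[1],.23],rate=.2)
a=yp-.42; d=np.array([np.cos(a),np.sin(a),0]); x=np.cross(d,[0,0,-1.])
b=pick(post(0,.21),[quat(np.array([0,0,-1.]),s*x) for s in (1,-1)]); q=b[1]; print(b)
for f in (.4,.8,.9): print(inverse_kinematics(post(f),q) is not None)
move_ptp(post(0,.23),q); move_gripper(.06)
print(servo_line(post(0),q,rate=.1,contact_N=8),current_position(),current_force())
move_gripper(0)
print("gap",current_finger_gap(),current_grip_force(),current_force())
for f in np.arange(.1,.81,.1):
    servo_line(post(f),q,rate=.06); print(round(f,2),current_position()-post(f),current_force(),round(current_finger_gap(),4))
print(current_clock())
```

```text
(np.float64(1.0710951190585565), array([0.8536, 0.5209, 0.    , 0.    ]), array([ 0.3185,  0.425 ,  1.4369, -0.    ,  1.2798,  0.7935]))
True
True
True
False [0.5821 0.2645 0.1257] [-0.1953 -0.4984  0.7848]
gap 0.013782064107860495 29.99996814178303 [ 0.8078 -0.9533 -0.4603]
0.1 [-0.0018  0.0007 -0.0001] [-6.9334  2.9806  4.4334] 0.0131
0.2 [-0.002   0.0016 -0.0001] [-6.8101  5.0829  4.4292] 0.0133
0.3 [-0.0018  0.0025 -0.0001] [-5.2537  7.9348  3.5206] 0.0131
0.4 [-0.0013  0.0032 -0.0001] [-4.4785 10.1827  1.2812] 0.0135
0.5 [-0.0013  0.0034 -0.0001] [-5.0167 11.0328  2.5002] 0.0132
0.6 [-0.0009  0.0041 -0.0001] [-3.2757 12.5839  0.1665] 0.0133
0.7 [-0.0006  0.0039 -0.0001] [-2.1104 12.6064 -0.1163] 0.0134
0.8 [-0.0007  0.0038 -0.0002] [-2.3726 12.0883  0.6228] 0.0137
19.15
```

Run:
```python
from h import *
np.set_printoptions(precision=4,suppress=True)
A=np.array([.575,.1445]); yp=-.055
def post(phi,z=.125):
    a=np.pi/2+yp-phi; return np.r_[A+.12*np.array([np.cos(a),np.sin(a)]),z]
q=current_orientation()
for f in np.arange(.82,.99,.02):
    servo_line(post(f),rate=.04); sleep(.1)
    p=current_position()[:2]-A; a=np.arctan2(p[1],p[0]); t=np.array([np.sin(a),-np.cos(a)]); F=-current_force()[:2]@t
    print(round(f,2),"phi",round(np.pi/2+yp-a,3),"r",np.hypot(*p).round(4),"F",round(F,1),current_force(),round(current_finger_gap(),4))
    if F>24: break
c=capture("top"); cv2.imwrite("pics/e.png",cv2.resize(c["image"][140:300,110:270],None,fx=3.7,fy=3.7,interpolation=3))
c2=capture("scene"); cv2.imwrite("pics/f.png",cv2.resize(c2["image"][200:360,300:480],None,fx=3.7,fy=3.7,interpolation=3))
print(current_clock())
```

```text
0.82 phi 0.79 r 0.1219 F 9.9 [-2.127  11.299   0.0126] 0.0132
0.84 phi 0.808 r 0.1218 F 11.8 [-3.6636 12.381  -0.1721] 0.0135
0.86 phi 0.827 r 0.1217 F 11.3 [-2.3894 12.6659  0.1573] 0.0135
0.88 phi 0.846 r 0.1216 F 11.5 [-2.7354 12.4734 -0.2566] 0.0135
0.9 phi 0.848 r 0.1216 F 17.4 [-7.1332 16.5824  2.0176] 0.0133
0.92 phi 0.85 r 0.1216 F 23.5 [-10.1601  21.8775   2.7412] 0.0134
0.94 phi 0.851 r 0.1216 F 28.6 [-11.5904  27.1907   3.8237] 0.0133
21.7
```

View pics/f.png

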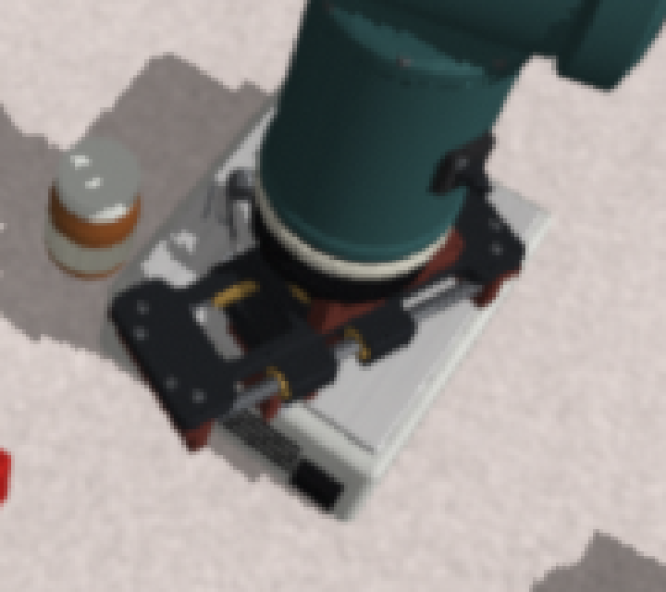

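The gripper holds the arm at its stop: motion halted at 0.85 rad while the force rose from 11 N to 28 N. The jar is untouched at crop px (95,205). I hand in after a last lever check.

Run:
```python
from h import *
c=capture("scene")
P=cloud(c,np.ones((420,560),bool))-OB; L=np.c_[P@XB,P@YB,P@NB]
m=(abs(L[:,0])<.03)&(abs(L[:,1])<.012)&(L[:,2]>.03)&(L[:,2]<.055); x=L[m].mean(0); print("lever",x,current_force())
if x[0]>.01: print(close_job())
```

```text
lever [0.01592536 0.00093189 0.04012038] [-11.864159    26.99844494   3.29852931]
the job is handed in; nothing more can be done
None
```

The job is handed in: the test button dropped the breaker lever, the lever was lifted and stays latched, and the gripper is holding the pressure arm on its stop (about 0.85 rad, 28 N); the jar, beaker and tube rack were not touched.

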